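Switch the bottle warmer off and hold its bottle up

ROBOT

A 6-joint arm with a two-finger parallel gripper is mounted at the origin on the work surface. World frame = base frame: x ahead of the robot, y to its left, z up, the work surface at z = 0. Lengths are in m, angles in rad, forces in N, time in s.
With the tool pointing down it reaches from about 0.375 to 0.9 m from the base axis. Payload 3.1 kg.
Tool frame: the origin (TCP) lies midway between the tips of the shut fingers; the grasp point (between the pads) lies 19 mm behind it; z points along the fingers, y is the line along which they close (so a half turn about z gives the same grasp; the last joint's range is limited). The gripper opens to 85 mm and grips with 20 to 120 N. Pads are 22 mm wide; open, the fingers measure 114 mm over their backs; the gripper's body (76 mm by 85 mm) begins 54 mm behind the grasp point. The pads swing forward as they close: fully open they stand 13 mm farther back than shut.
Start: joints at [-1.444, 0.527, 1.433, -0, 1.181, -0.178], TCP at [0.188, -0.596, 0.231] pointing down, gripper open.
Joint ranges: [-3.08, 3.08], [-0.75, 2.2], [0.22, 2.44], [-1.43, 4.57], [0, 2.65], [-2.85, 2.85]. Speed limits (rad/s): [2.79, 2.79, 3.14, 3.14, 3.14, 3.14].

INTERFACE

Orientations are given as a unit quaternion [x, y, z, w].
In Python, from station import manip gives the robot as it stands.
- The arm moves only by the tool drive_tool, never from a script. Its argument "motion" is a list that holds one entry, the list of rows, each a list of 5 numbers: the finger opening in mm, from 0 to 85.4, then the shift along the tool's x, y, z in units of 30 mm (1.0 is 30 mm), then the turn about the tool's z in units of 8 degrees (1.0 is 8 degrees). In form: [[[fingers, x, y, z, yaw], ...]]. A call has 1 to 10 rows; each row is the pose to reach, as a shift and turn from the pose commanded when the call began, along the tool's axes at that moment; what a row does not reach only later rows make up. A row lasts 1/10 s, in which the tool goes at most 50 mm and 8.59 degrees, less where a joint would pass 70% of its speed; a pose out of reach is approached as far as the arm can. A call with a gripper value outside its range is refused whole. The fingers move at their own pace and stop on an object; "squeeze" is the grip in N (left out, the last holds). Time passes only in rows, so rows that repeat a pose let the fingers close. It gives the time, the measured TCP pose, the force, the opening and the grip force at its end, in the units of the state.
- manip.sense(): the state, without advancing time (a new reading comes with each control period).
- manip.snapshot(name): name is "scene" or "top" or "wrist"; returns the picture (384x512x3 uint8, red, green, blue); there is no depth.
- manip.camera_model(name): a dict with "fov_y" (degrees; the focal length in pixels is half the picture's height over the tangent of half this angle, whatever the lens; pixels are square), "cx", "cy" (the principal point, pixels), "k1" (the pictures are not rectified: a ray, as slopes to the right and down, at radius r is drawn at 1 + k1 r^2 times it, then the intrinsics apply), "origin" and "orientation" of the camera in the world. Camera axes: x right, y up, looking along -z (the intrinsics and any distortion apply to the point x, -y, -z); pixel columns grow to the right and rows downward; lengths in m; the calibration is good to about 2 mm. A picture is of the moment at which its call begins: read the wrist's pose just before it. camera_model takes no time and is no camera call; for the wrist camera it gives the pose at the moment of the call.
- manip.sign_off(): hands the job in; it is judged then, once.
The state is a dict: "t": time; "q": joint angles; "qd": joint speeds; "tau": joint torques, N m; "tcp_pos": TCP position; "tool_rot": TCP orientation; "force": force on the tool from outside, world axes, zero at the start; "ft_torque": the same for the moment, N m; "finger_gap": opening from 0.0 (shut) to 1.0 (fully open); "gripper_force": force on a finger pad.
Only numpy, scipy, OpenCV 4.12 (cv2) and the standard library are available. Lean on these libraries where they do the work, as an engineer would, in place of code of your own. Each camera call takes 0.05 s, during which the arm holds its last target. There are 200 camera calls.

TASK

The bottle is warm: turn the warmer's knob back to off until it clicks home, and only then push the lift paddle all the way down to its stop and keep it there, so that the bottle stands raised in the well for me to take out. Finish while still holding the paddle down. Do not touch the bottle itself, do not force the paddle against its stop, and leave the other things on the ledge where they are.

Things in the scene. Friction and masses are not known exactly. Their poses are not given: they have to be found in the camera images.
- warmer: Slim white bottle warmer, fixed. Origin on the ledge under the centre of its round well. +x is its back, +y the side with the knob, -y the side with the lift paddle. Tower around the well: 112 mm across at the foot, 100 at the rim, rim 111 mm above the ledge. Control deck: x -50 to 50, y 42 to 182 mm, top 55 mm above the ledge.
- heat_knob (a joint): Knob on the deck, rad. 0 = off (mark: open ring), 0.6 = first setting (one dot), 1.2 = second (two dots); starts at either setting. Grows clockwise seen from above, so off is anticlockwise. Clicks at each position, end stops at 0 and 1.2; let go within 0.2 rad of off it snaps to off by itself. Passing a click takes about 0.1 N m.
- knob_grip (a point): Centre of the knob's grip bar, on its upright axis at (0, 130) mm in the warmer's frame, 72 mm above the ledge. Black bar 44 mm long, 12 wide, 62 to 81 mm above the ledge, on a round skirt 46 mm across. x axis: along the bar to its pointer end; z up; turns with the knob. At off x points along (-0.56, 0.83) in the warmer's frame, at the first setting along its +y.
- lift_paddle (a joint): Spring-loaded lift paddle, a rocker on a level pin, rad. 0 = let go, pad up; 0.5 = fully down at its hard stop. Pressing raises the carrier under the bottle by 60 mm per rad (30 mm at the stop); let go, it comes back up by itself. At the pad it takes 4 to 9 N, more towards the stop.
- paddle_pad (a point): Centre of the pad's upper face, at the arm's outer end: 44 mm (along the warmer's x) by 36 mm, 8 mm thick, grey. y axis: along the arm towards the tower; z out of the face. Let go: at (0, -145) mm in the warmer's frame, 106 mm above the ledge, arm sloping up outwards by 0.28 rad. At the stop: (0, -149), 61 mm above the ledge, sloping down outwards by 0.22 rad.
- paddle_pin (a point): Middle of the pin the paddle turns on, at (0, -60) mm in the warmer's frame, 75 mm above the ledge; x axis along the pin. The pad's centre is 90 mm from it.
- bottle: Feeding bottle, white, 60 mm diameter, 139 mm high, with a grey screw collar and a clear dome cap, 0.2 to 0.4 kg, standing loose on the carrier in the well. Origin at the centre of its underside, z up: 34 mm above the ledge when down, 64 mm when fully raised.
- espresso_cup: Ceramic espresso cup, 62 mm across, 56 mm high, handle at its +y; stands in front of the warmer. Origin at the centre of its underside.
- sleeve: Red silicone bottle sleeve, an upright tube 73 mm across, 85 mm high, behind the warmer. Origin at the centre of its underside.
- saucer: Steel saucer, 116 mm across, 8 mm high, its flat 6 mm above the ledge, behind the knob deck. Origin at the centre of its underside.
- funnel: Aluminium funnel standing mouth down on the saucer, 82 mm across, 84 mm high. Origin at the centre of its mouth.
- formula_tub: Clear formula container with a white twist cap, 96 mm across, 132 mm high. Origin at the centre of its underside.
- soother_case: White round soother case, 72 mm across, 42 mm high. Origin at the centre of its underside.
- scoop: Grey measuring scoop, 42 mm across, 26 mm high, its flat handle reaching 91 mm to its -x. Origin at the centre of the bowl's underside.

How it is judged:
On the way, in this order (a step that is already met when the one before it is completed fails the run):
1. the knob is at off, the bottle still down (value of joint heat_knob below 0.12 rad and value of joint lift_paddle below 0.1 rad), for 0.2 s.
2. the paddle is pressed to its stop and the bottle raised (value of joint heat_knob below 0.12 rad and value of joint lift_paddle above 0.45 rad and z of bottle in the frame of warmer above 0.058 m), for 0.5 s.
At the end, for the whole second after the job is handed in: The knob is within 0.12 rad of off; the robot itself presses on the paddle (more than 2 N) and keeps it within 0.05 rad (5 mm at the pad) of its stop; the bottle stands upright and still in the well, raised by at least 24 mm, on the carrier alone, untouched by the robot (all of step 2 and contact force between any of the fingers, the arm and lift_paddle above 2 N and z of bottle in the frame of warmer below 0.072 m and horizontal distance between bottle and warmer below 0.012 m and angle between bottle's own z axis and vertical below 0.15 rad and linear speed of bottle below 0.02 m/s and not (contact force between any of the fingers, the arm and bottle above 0.2 N)); the arm keeps its last pose, push and grip.
It fails at once if the paddle is pressed while the warmer is still on (value of joint lift_paddle above 0.15 rad and value of joint heat_knob above 0.3 rad).
It fails at once if the robot touches the bottle (contact force between any of the fingers, the arm and bottle above 0.5 N).
It fails at once if the paddle is pressed with more than 40 N (contact force between any of the fingers, the arm and lift_paddle above 40 N).
It fails at once if another thing on the ledge is moved by more than 20 mm (distance of any of espresso_cup, sleeve, saucer, funnel, formula_tub, soother_case, scoop from where it was at the start of the episode above 0.02 m).
It also fails if it takes over 48 s, if anything falls off the work surface, if the arm or the gripper's body presses on something with over 40 N, if the wrist force passes 120 N, or if a joint passes its speed limit or range.

## Working session

There is one attempt and no reset: what is moved stays moved. The work goes in short steps, Python scripts to look and compute and a tool call to move; the robot and the scene stay as the last step left them, time stands still between calls to the robot, and variables do not carry over. Pictures are saved under pics/ and viewed, at most 10 in all, crops included, and the job is handed in when it is done.

Besides the shell and the picture viewer there is one more tool, called after "Emit:" as name([rows], argument=value, ...), one row to a line, values as JSON. drive_tool: Moves the arm, as the interface text tells. Its arguments: {"type":"object","properties":{"motion":{"type":"array","items":{"type":"array","items":{"type":"array","items":{"type":"number"}}}},"squeeze":{"type":"number"}},"required":["motion"]}

```bash
mkdir -p pics; cat > h.py <<'E'
import numpy as np,cv2
from station import manip
from scipy.spatial.transform import Rotation as R
def K(m): 
    f=192/np.tan(np.radians(m['fov_y'])/2); return f,m['cx'],m['cy'],m['k1']
def ray(m,u,v):
    f,cx,cy,k=K(m); d=np.array([(u-cx)/f,(v-cy)/f]); p=d.copy()
    for _ in range(20): p=d/(1+k*(p@p))
    return np.array(m['origin']),R.from_quat(m['orientation']).apply([p[0],-p[1],-1])
def onz(m,u,v,z):
    o,d=ray(m,u,v); return o+d*(z-o[2])/d[2]
def proj(m,P):
    f,cx,cy,k=K(m); c=R.from_quat(m['orientation']).inv().apply(np.array(P)-m['origin'])
    p=np.array([c[0],-c[1]])/-c[2]; p=p*(1+k*(p@p)); return p*f+[cx,cy]
E
python3 - <<'E'
from h import *
for n in('scene','top'):
    m=manip.camera_model(n); print(n,m)
    cv2.imwrite(f'pics/{n}0.png',cv2.resize(manip.snapshot(n)[:,:,::-1],(800,600),interpolation=cv2.INTER_CUBIC))
    cv2.imwrite(f'pics/{n}_raw.png',manip.snapshot(n)[:,:,::-1])
print(manip.sense())
E
```

```text
scene {'fov_y': 56.92785198964241, 'cx': 256.64432348764717, 'cy': 194.26145452988322, 'k1': -0.11169400193806069, 'origin': array([0.85780111, 0.39640264, 0.89449875]), 'orientation': array([0.0835747 , 0.26126761, 0.91592531, 0.29297666])}
top {'fov_y': 51.078966006650525, 'cx': 250.7167451713341, 'cy': 188.5244447866708, 'k1': -0.06225947000214194, 'origin': array([ 0.49310868, -0.00536736,  1.17420201]), 'orientation': array([ 0.0261979 , -0.02982759, -0.69716069,  0.71581489])}
{'t': 0.2, 'q': array([-1.44347978e+00,  5.28159539e-01,  1.43339791e+00,  5.17433337e-07,
        1.18144197e+00, -1.78500566e-01]), 'qd': array([ 0.00158223, -0.00306821, -0.00507264,  0.00113046, -0.00124562,
       -0.00189391]), 'tau': array([ 1.47042298e-03, -4.42306924e+01, -1.78074038e+01, -1.27289445e-04,
        6.34183220e-03, -3.53810442e-06]), 'tcp_pos': array([ 0.18814124, -0.59554702,  0.2306825 ]), 'tool_rot': array([ 9.88332018e-01,  1.52313258e-01,  1.82381618e-05, -7.03144065e-04]), 'force': array([ 0.14795106, -0.35156718,  0.13772591]), 'ft_torque': array([ 0.00473759, -0.00019788,  0.00836351]), 'gripper_force': 0.0, 'finger_gap': 0.9985037206085025}
```

View pics/top0.png

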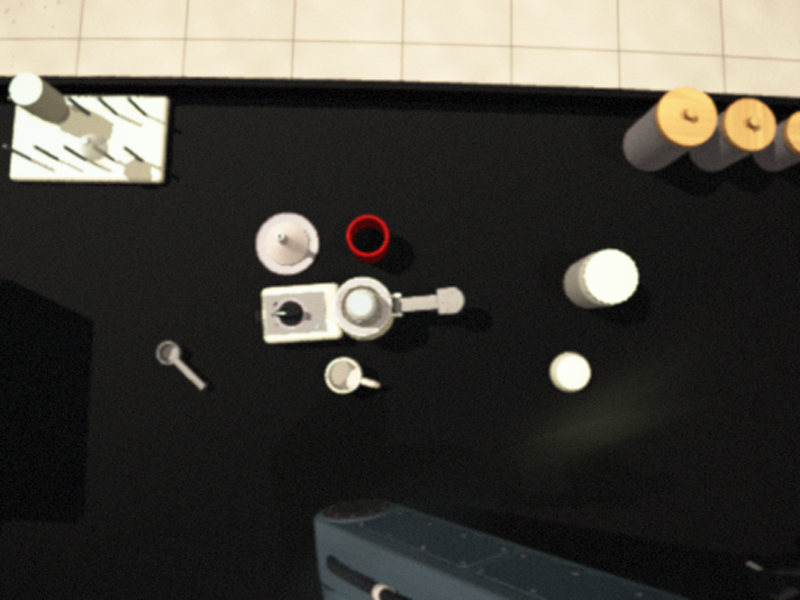

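View pics/scene0.png

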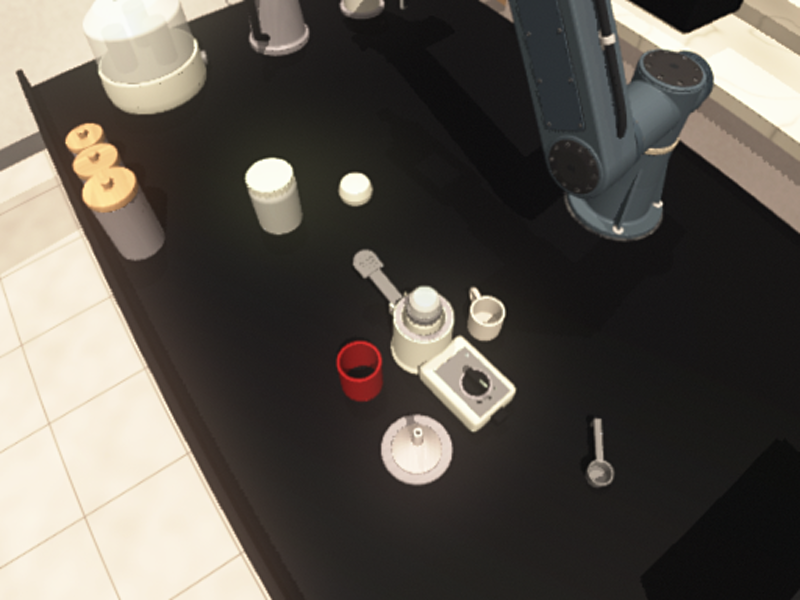

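The top view shows the warmer: deck at about (300,313), knob (290,313), tower (365,305), pad (450,300). In the scene view the knob is at (478,382), the pad at (367,262) and the tower at (423,320). Next I'll zoom in on both.

```bash
python3 - <<'E'
from h import *
t=cv2.imread('pics/top_raw.png');s=cv2.imread('pics/scene_raw.png')
a=cv2.resize(t[170:230,160:310],(800,320),interpolation=cv2.INTER_CUBIC)
b=cv2.resize(s[150:290,220:340],None,fx=4,fy=4,interpolation=cv2.INTER_CUBIC)
cv2.imwrite('pics/a.png',a);cv2.imwrite('pics/b.png',b)
mt,ms=manip.camera_model('top'),manip.camera_model('scene')
def tri(p,q):
    o1,d1=ray(mt,*p);o2,d2=ray(ms,*q)
    x=np.linalg.lstsq(np.c_[d1,-d2],o2-o1,rcond=None)[0]
    A,B=o1+d1*x[0],o2+d2*x[1]; return (A+B)/2,np.linalg.norm(A-B)
k=.64
print('knob',tri((290*k,313*k),(478*k,382*k)),'pad',tri((450*k,300*k),(367*k,262*k)))
# deck: bright low-sat blob contour in top
g=cv2.cvtColor(t,cv2.COLOR_BGR2GRAY)
m=(g>110).astype(np.uint8); 
c,_=cv2.findContours(m,cv2.RETR_EXTERNAL,cv2.CHAIN_APPROX_NONE)
for x in c:
    if cv2.pointPolygonTest(x,(175,185),False)>=0 or cv2.contourArea(x)>300: print(cv2.boundingRect(x),cv2.contourArea(x))
E
```

```text
knob (array([0.54327739, 0.17047016, 0.06119845]), np.float64(0.0018935634459021592)) pad (array([ 0.57139596, -0.10957673,  0.10266925]), np.float64(0.0005372721675776616))
(208, 228, 35, 24) 456.5
(352, 225, 26, 25) 479.5
(167, 177, 130, 43) 3293.0
(362, 159, 47, 36) 1225.0
(164, 136, 40, 40) 1213.0
(0, 0, 512, 117) 34000.5
```

View pics/a.png

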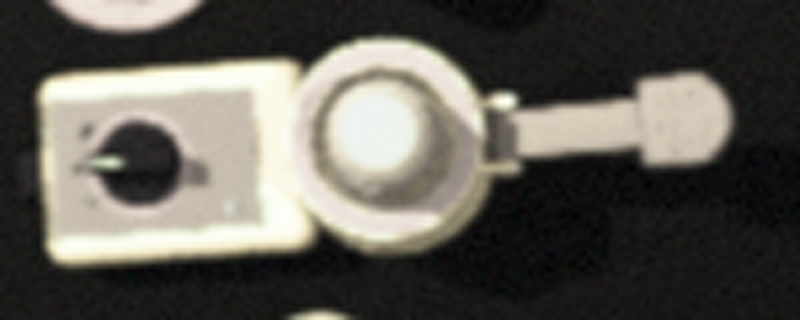

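View pics/b.png

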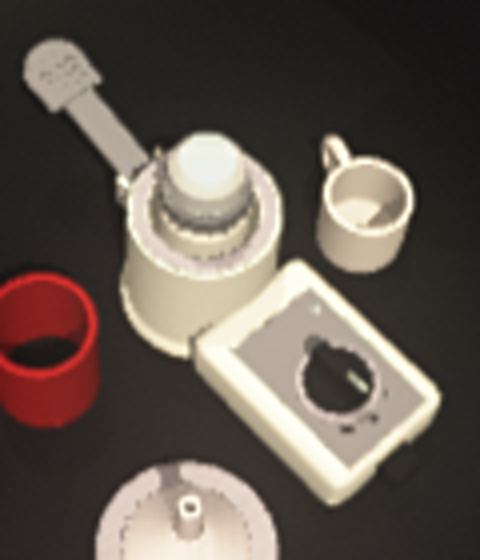

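The knob pointer points left, towards +y (first setting). In crop a, the skirt is at about (139,163), the tower rim at (388,145) and the pad at (685,118). Next I'll refine these with masks.

```bash
python3 - <<'E'
from h import *
t=cv2.imread('pics/top_raw.png');mt=manip.camera_model('top')
g=cv2.cvtColor(cv2.resize(t,None,fx=4,fy=4,interpolation=cv2.INTER_CUBIC),cv2.COLOR_BGR2GRAY)
raw=lambda u,v:((u+.5)/4-.5,(v+.5)/4-.5)
cr=lambda x,y:(160+(x+.5)/5.3333-.5,170+(y+.5)/5.3333-.5)
# knob: dark blob on panel
m=np.zeros_like(g); cv2.circle(m,(4*186,4*201),44,255,-1)
c=max(cv2.findContours(((g<75)&(m>0)).astype(np.uint8),0,1)[0],key=cv2.contourArea)
(u,v),r=cv2.minEnclosingCircle(c); print('knob',raw(u,v),r/4,cv2.contourArea(c)/16)
h=cv2.convexHull(c);M=cv2.moments(h);kp=raw(M['m10']/M['m00'],M['m01']/M['m00'])
K1=onz(mt,*kp,.068);print(kp,K1)
# tower+deck silhouette corners
for n,p in dict(c1=(42,82),c2=(52,262),c3=(298,64)).items(): print(n,onz(mt,*cr(*p),.055))
print('rim',onz(mt,*cr(388,140),.111))
print('pointer tip',onz(mt,*cr(88,162),.075),'c',onz(mt,*cr(139,163),.068))
# pad mask
m=((g>90)).astype(np.uint8); m[:, :4*(160+119)+4]=0; m[:,4*312:]=0; m[:4*178]=0; m[4*205:]=0
M=cv2.moments(m,True);p=raw(M['m10']/M['m00'],M['m01']/M['m00']);P=onz(mt,*p,.106)
x,y,w,hh=cv2.boundingRect(m);print('pad',p,P,onz(mt,*raw(x,y),.106),onz(mt,*raw(x+w,y+hh),.106))
d=K1-P; print('dist',np.hypot(*d[:2]),'want .275; yaw deg of +y minus 90:',np.degrees(np.arctan2(d[1],d[0]))-90)
E
```

```text
knob (185.7803192138672, 200.42825317382812) 7.597253322601318 152.15625
(185.7926539553252, 200.31957299765517) [0.54364932 0.1681915  0.068     ]
c1 [0.58583658 0.22332705 0.055     ]
c2 [0.49178993 0.21416073 0.055     ]
c3 [0.59888108 0.08913995 0.055     ]
rim [0.55686374 0.03844156 0.111     ]
pointer tip [0.5435685  0.19377106 0.075     ] c [0.54408904 0.16858513 0.068     ]
pad (287.5167234893017, 191.8998648013167) [ 0.57159575 -0.1081264   0.106     ] [ 0.59453448 -0.08657361  0.106     ] [ 0.54830414 -0.13422332  0.106     ]
dist 0.2777275415087553 want .275; yaw deg of +y minus 90: 5.7751816797173205
```

Emit:
drive_tool([
  [[50,0.6,-0.65,0,-0.3],[50,1.6,-1.75,0,-0.9],[50,2.7,-2.95,0,-1.5],[50,3.8,-4.15,0,-2.1],[50,4.9,-5.35,0,-2.7],[50,6.0,-6.55,0,-3.3],[50,7.1,-7.75,0,-3.9],[50,8.2,-8.95,0,-4.4],[50,9.1,-9.9,0,-4.8],[50,9.5,-10.35,0,-4.9]],
], squeeze=40)

```text
t: 1.2
tcp_pos: [0.3667, -0.2106, 0.2313]
tool_rot: [0.879, 0.477, 0.0, -0.001]
force: [-0.1, 0.8, 0.1]
finger_gap: 0.586
gripper_force: 0.0
```

Emit:
drive_tool([
  [[50,0.7,-0.1,0,-0.3],[50,2.1,-0.3,0,-0.8],[50,3.7,-0.5,0,-1.4],[50,5.3,-0.7,0,-2.0],[50,6.9,-0.95,0,-2.6],[50,8.5,-1.2,0,-3.2],[50,10.1,-1.4,0,-3.8],[50,11.7,-1.65,0,-4.3],[50,13.1,-1.85,0,-4.7],[50,13.8,-1.9,0,-4.85]],
])

```text
t: 2.2
tcp_pos: [0.547, 0.1668, 0.2312]
tool_rot: [0.671, 0.742, 0.001, 0.0]
force: [-0.8, -1.1, 0.3]
finger_gap: 0.585
gripper_force: 0.0
```

```bash
python3 - <<'E'
from h import *
m=manip.camera_model('wrist');s=manip.sense();print(s['tcp_pos'],s['tool_rot'],s['q'],m['origin'])
im=manip.snapshot('wrist')[:,:,::-1].copy();cv2.imwrite('pics/w_raw.png',im)
for P in[(.544,.168,.081),(.544-.0022,.168+.0219,.081)]: 
    p=proj(m,P);print(p);cv2.circle(im,tuple(int(round(x)) for x in p),3,(0,0,255),1)
cv2.imwrite('pics/w1.png',im)
E
```

```text
[0.5469859  0.16678062 0.2312112 ] [6.70518784e-01 7.41892208e-01 7.10676160e-04 8.42431558e-05] [ 1.00167546e-01  4.55417006e-01  1.56948415e+00  9.23009499e-04
  1.11552487e+00 -1.21801243e-03] [0.53763866 0.2428311  0.37285877]
[250.09299396 176.13352122]
[250.05930605 153.75532924]
```

View pics/w1.png

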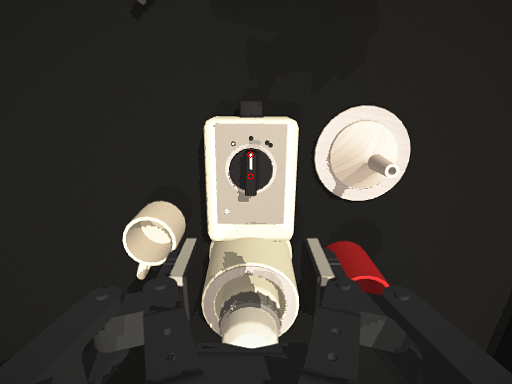

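The wrist view shows the knob at about (251,170) with its bar vertical. The pointer is up, towards the one-dot mark at (251,138), so it is at the first setting. The ring mark is at (233,143). Next I'll measure the knob centre and bar direction.

```bash
python3 - <<'E'
from h import *
im=cv2.imread('pics/w_raw.png');m=manip.camera_model('wrist')
g=cv2.cvtColor(im,cv2.COLOR_BGR2GRAY);z=np.zeros_like(g);cv2.circle(z,(251,170),30,255,-1)
print(g[130:205:4,251],g[169,220:284:4])
for th in(60,28):
    c=max(cv2.findContours(((g<th)&(z>0)).astype(np.uint8),0,1)[0],key=cv2.contourArea)
    (u,v),r=cv2.minEnclosingCircle(c);print(th,(u,v),r,cv2.boundingRect(c),[onz(m,u,v,h)[:2] for h in(.058,.062)],cv2.minAreaRect(c))
# deck rect
c=max(cv2.findContours(((g>150)).astype(np.uint8),0,1)[0],key=cv2.contourArea)
L=[onz(m,u,v,.055)[:2].round(4) for u,v in((206,119),(297,119),(296,236),(207,236))];print(L)
for u,v in((251,150),(251,194)):print(onz(m,u,v,.081))
cv2.imwrite('pics/w2.png',cv2.resize(im[105:245,190:315],None,fx=4.2,fy=4.2,interpolation=cv2.INTER_CUBIC))
E
```

```text
[205 206  45 174 210  24 255 255 255 255  41  48  48  50  50  48  47 205
 200] [200 201 247  50  49  34  35  44 117  37  50  49  51  96 231 203]
60 (249.3867950439453, 171.59434509277344) 23.64952850341797 (229, 148, 43, 48) [array([0.54514819, 0.16862429]), array([0.54506693, 0.16958161])] ((250.25, 169.25001525878906), (41.719295501708984, 42.42640686035156), 45.0)
28 (250.5, 151.0) 5.852449893951416 (245, 149, 12, 5) [array([0.54414954, 0.19033271]), array([0.54408096, 0.19101441])] ((250.5, 151.0), (4.0, 11.0), 90.0)
[array([0.4964, 0.2177]), array([0.5876, 0.2269]), array([0.605 , 0.0988]), array([0.5049, 0.0889])]
[0.54413288 0.19525239 0.081     ]
[0.54851724 0.1515872  0.081     ]
```

View pics/w2.png

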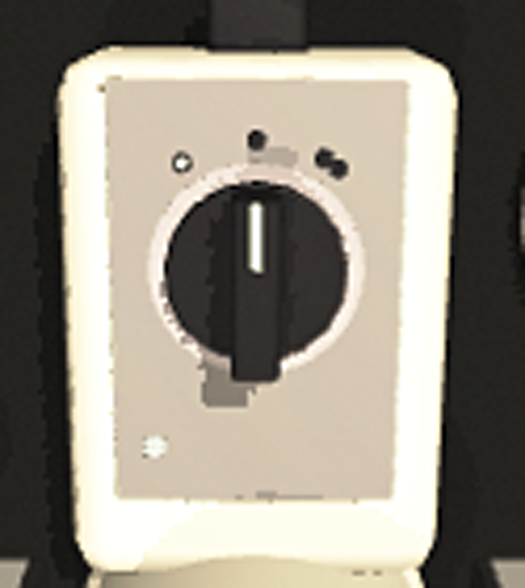

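The bar ends are at y≈0.1515 and 0.195 (44 mm apart), which puts the knob centre near (0.545, 0.170) and agrees with the top view. Next I'll descend.

Emit:
drive_tool([
  [[40,0.05,-0.05,0.4,0],[40,0.1,-0.05,1.2,0],[40,0.1,-0.05,2.1,0],[40,0.1,-0.05,3.0,0],[40,0.1,-0.05,3.9,0],[40,0.1,-0.05,4.7,0],[40,0.1,-0.05,5.2,0],[40,0.1,-0.05,5.45,0],[40,0.1,-0.05,5.5,0],[40,0.1,-0.05,5.5,0]],
])

```text
t: 3.25
tcp_pos: [0.5441, 0.1656, 0.0665]
tool_rot: [0.673, 0.74, -0.0, -0.0]
force: [0.7, -0.9, 0.7]
finger_gap: 0.468
gripper_force: 0.0
```

Emit:
drive_tool([
  [[8,0,0,0,0],[0,0,0,0,0],[0,0,0,0,0],[0,0,0,0,0],[0,0,0,0,0],[0,0,0,0,0],[0,0,0,0,0]],
], squeeze=40)

```text
t: 3.95
tcp_pos: [0.5462, 0.1663, 0.0675]
tool_rot: [0.672, 0.74, 0.002, 0.002]
force: [2.6, 0.3, 5.5]
finger_gap: 0.126
gripper_force: 43.4
```

Emit:
drive_tool([
  [[0,0,0.05,0,-0.4],[0,0,0.06,0,-0.9],[0,0,0.07,0,-1.4],[0,0,0.08,0,-1.9],[0,0,0.09,0,-2.4],[0,0.01,0.1,0,-2.9],[0,0.01,0.1,0,-3.4],[0,0.02,0.12,0,-3.9],[0,0.02,0.12,0,-4.3],[0,0.02,0.12,0,-4.3]],
], squeeze=60)

```text
t: 4.95
tcp_pos: [0.5481, 0.167, 0.0676]
tool_rot: [0.423, 0.906, 0.0, 0.001]
force: [0.2, -1.1, 9.5]
finger_gap: 0.118
gripper_force: 64.1
```

```bash
python3 - <<'E'
from h import *
s=manip.sense();print({k:np.round(s[k],3) for k in('tcp_pos','tool_rot','force','ft_torque','finger_gap')})
q=s['tool_rot'];print('tool x deg',np.degrees(2*np.arctan2(q[1],q[0])))
im=manip.snapshot('wrist')[:,:,::-1]
cv2.imwrite('pics/w3.png',im)
E
```

```text
{'tcp_pos': array([0.548, 0.167, 0.068]), 'tool_rot': array([0.423, 0.906, 0.   , 0.001]), 'force': array([ 0.169, -1.077,  9.472]), 'ft_torque': array([-0.192, -0.103, -0.04 ]), 'finger_gap': np.float64(0.118)}
tool x deg 129.97486697135912
```

View pics/w3.png

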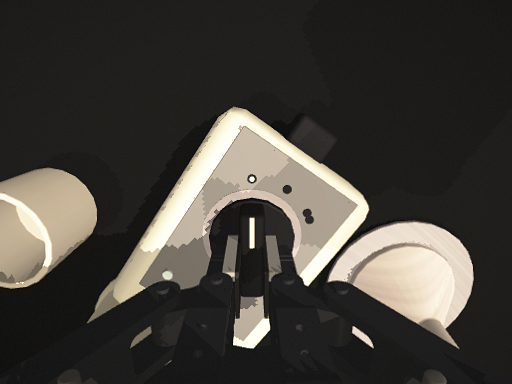

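The pointer line at (251,232) now aims at the ring mark (252,179), so the knob is at off. I'll release it and lift.

Emit:
drive_tool([
  [[40,0,0,0,0],[40,0,0,0,0],[40,0,0,0,0],[40,0,0,0,0],[40,0,0,-0.5,0],[40,0,0,-1.5,0],[40,0,0,-3.0,0],[40,0,0,-4.4,0],[40,0,0,-5.4,0],[40,0,0,-5.7,0]],
])

```text
t: 6.0
tcp_pos: [0.5495, 0.1674, 0.2409]
tool_rot: [0.423, 0.906, 0.002, 0.003]
force: [0.5, -0.2, 0.1]
finger_gap: 0.472
gripper_force: 0.0
```

```bash
python3 - <<'E'
from h import *
s=manip.sense();print({k:np.round(s[k],4) for k in('tcp_pos','tool_rot','force','finger_gap','q')})
im=manip.snapshot('wrist')[:,:,::-1]
cv2.imwrite('pics/w4.png',im)
E
```

```text
{'tcp_pos': array([0.5495, 0.1674, 0.2409]), 'tool_rot': array([0.4232, 0.906 , 0.0018, 0.0029]), 'force': array([ 0.4625, -0.156 ,  0.1405]), 'finger_gap': np.float64(0.4721), 'q': array([ 1.0120e-01,  4.4540e-01,  1.5561e+00,  1.0000e-04,  1.1333e+00,
       -5.9570e-01])}
```

View pics/w4.png

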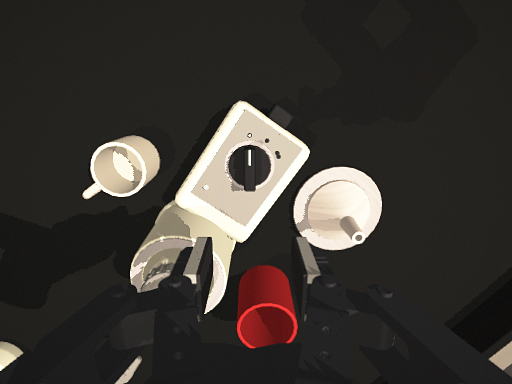

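The knob stayed at off after release, with its pointer line (250,157) in line with the ring (249,135). Next I'll move over the pad with the fingers shut.

Emit:
drive_tool([
  [[0,-0.4,-0.25,0,0],[0,-1.2,-0.85,0,0],[0,-2.2,-1.55,0,0],[0,-3.2,-2.25,0,0],[0,-4.2,-2.95,0,0],[0,-5.2,-3.65,0,0],[0,-6.2,-4.4,0,0],[0,-7.1,-5.0,0,0],[0,-7.5,-5.3,0,0],[0,-7.55,-5.35,0,0]],
])

```text
t: 7.05
tcp_pos: [0.569, -0.1115, 0.2352]
tool_rot: [0.425, 0.905, -0.0, -0.002]
force: [-0.4, -0.3, 0.4]
finger_gap: -0.003
gripper_force: 0.0
```

```bash
python3 - <<'E'
from h import *
s=manip.sense();print({k:np.round(s[k],4) for k in('tcp_pos','tool_rot','force','finger_gap','q')})
m=manip.camera_model('wrist');im=manip.snapshot('wrist')[:,:,::-1].copy()
for y in(-.145,):
    for dx,dy in((-22,-18),(22,-18),(22,18),(-22,18)):
        X=.5585+(dx*.995-(-145+dy)*.1002)/1000;Y=.0397+(dx*.1002+(-145+dy)*.995)/1000
        cv2.circle(im,tuple(int(round(a)) for a in proj(m,(X,Y,.106-dy*.000276))),2,(0,0,255),-1)
cv2.circle(im,tuple(int(round(a)) for a in proj(m,(.572,-.11,.106))),3,(0,255,0),1)
cv2.imwrite('pics/w5.png',im)
E
```

```text
{'tcp_pos': array([ 0.569 , -0.1115,  0.2352]), 'tool_rot': array([ 4.247e-01,  9.053e-01, -1.000e-04, -1.900e-03]), 'force': array([-0.3699, -0.2915,  0.4003]), 'finger_gap': np.float64(-0.0033), 'q': array([-3.8600e-01,  4.6340e-01,  1.5415e+00, -1.0000e-04,  1.1405e+00,
       -1.0795e+00])}
```

View pics/w5.png

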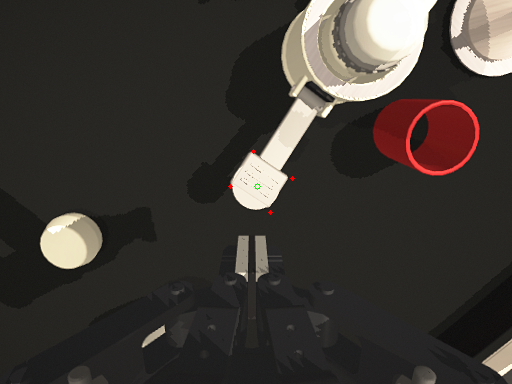

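The pad is at about (258,182) and my target mark (257,186) is on it; the tool is lined up. I'll descend to just above it, then press slowly.

Emit:
drive_tool([
  [[0,0,0.03,0.3,0],[0,0,0.03,0.9,0],[0,0,0.03,1.6,0],[0,0,0.03,2.3,0],[0,0,0.03,3.0,0],[0,0,0.03,3.5,0],[0,0,0.03,3.8,0],[0,0,0.03,3.9,0],[0,0,0.03,3.9,0]],
])

```text
t: 8.0
tcp_pos: [0.5706, -0.1082, 0.1201]
tool_rot: [0.423, 0.906, 0.0, -0.0]
force: [-0.0, -0.1, 0.2]
finger_gap: -0.0
gripper_force: 0.0
```

Emit:
drive_tool([
  [[0,0,0,0.15,0],[0,0,0,0.3,0],[0,0,0,0.45,0],[0,0,0,0.6,0],[0,0,0,0.75,0],[0,0,0,0.9,0],[0,0,0,1.0,0],[0,0,0,1.0,0]],
])

```text
t: 8.8
tcp_pos: [0.5721, -0.1108, 0.0911]
tool_rot: [0.423, 0.906, -0.001, 0.002]
force: [-0.3, -3.8, 5.7]
finger_gap: 0.0
gripper_force: 2.7
```

Emit:
drive_tool([
  [[0,0,0,0.1,0],[0,0,0,0.2,0],[0,0,0,0.3,0],[0,0,0,0.4,0],[0,0,0,0.5,0],[0,0,0,0.6,0],[0,0,0,0.7,0],[0,0,0,0.8,0],[0,0,0,0.8,0]],
])

```text
t: 9.7
tcp_pos: [0.5723, -0.1109, 0.0675]
tool_rot: [0.423, 0.906, -0.001, 0.002]
force: [-0.8, -3.9, 7.0]
finger_gap: 0.001
gripper_force: 4.0
```

Emit:
drive_tool([
  [[0,0,0,0.03,0],[0,0,0,0.06,0],[0,0,0,0.09,0],[0,0,0,0.1,0],[0,0,0,0.1,0]],
])

```text
t: 10.2
tcp_pos: [0.5723, -0.1107, 0.0647]
tool_rot: [0.423, 0.906, -0.0, 0.002]
force: [-0.9, -2.5, 8.2]
finger_gap: -0.002
gripper_force: 4.1
```

Emit:
drive_tool([
  [[0,0,0,0.03,0],[0,0,0,0.06,0],[0,0,0,0.08,0],[0,0,0,0.08,0]],
])

```text
t: 10.6
tcp_pos: [0.5722, -0.1105, 0.0623]
tool_rot: [0.423, 0.906, -0.0, 0.002]
force: [-0.9, -2.6, 7.2]
finger_gap: 0.001
gripper_force: 4.1
```

Emit:
drive_tool([
  [[0,0,0,0.02,0],[0,0,0,0.04,0],[0,0,0,0.05,0],[0,0,0,0.05,0]],
])

```text
t: 11.0
tcp_pos: [0.5724, -0.1105, 0.062]
tool_rot: [0.423, 0.906, -0.0, 0.002]
force: [-0.7, -2.3, 14.6]
finger_gap: 0.0
gripper_force: 7.3
```

Emit:
drive_tool([
  [[0,0,0,0,0],[0,0,0,0,0],[0,0,0,0,0],[0,0,0,0,0],[0,0,0,0,0],[0,0,0,0,0],[0,0,0,0,0],[0,0,0,0,0],[0,0,0,0,0],[0,0,0,0,0]],
])

```text
t: 12.0
tcp_pos: [0.5724, -0.1105, 0.062]
tool_rot: [0.423, 0.906, -0.0, 0.003]
force: [-1.3, -2.0, 14.4]
finger_gap: 0.0
gripper_force: 7.3
```

```bash
python3 - <<'E'
from h import *
s=cv2.imread('pics/scene_raw.png');n=manip.snapshot('scene')[:,:,::-1]
cv2.imwrite('pics/c.png',cv2.resize(np.hstack([s[150:290,220:340],n[150:290,220:340]]),None,fx=3.3,fy=3.3,interpolation=cv2.INTER_CUBIC))
E
```

```text
(no output)
```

View pics/c.png

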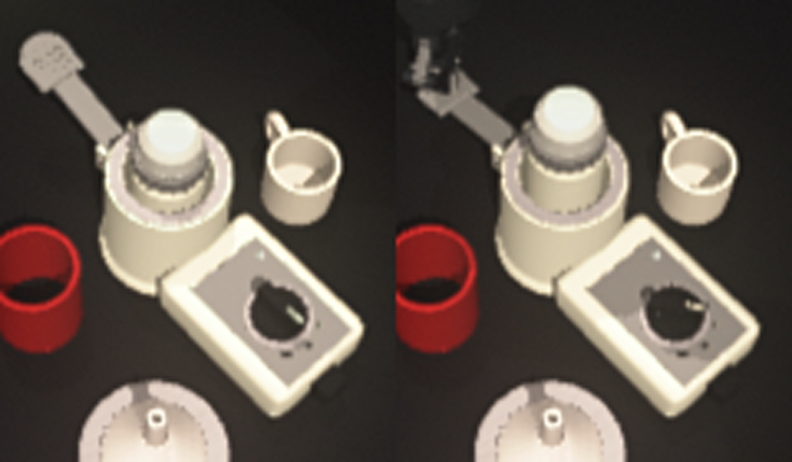

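The right half (now) shows the bottle raised, its cap at (568,115) against (172,138) before in the left half. The knob is at off, the pad is pressed down at (450,95), and the cup, sleeve and funnel have not moved. Force is steady at 14 N, so I'm handing in.

```bash
python3 -c "
from station import manip
print(manip.sign_off())"
```

```text
the job is handed in; nothing more can be done
None
```

I turned the knob to off, then pressed the paddle to its stop and handed the job in at about 12 s, with the arm still holding the paddle down at about 14 N and the bottle raised; the hand-in returned no verdict.

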